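# Unlatch the cover of the longer tube cooling block

## Task

Two aluminium cooling blocks stand on the lab bench with their covers latched on. Open the longer one: squeeze the two black spring buttons on the sides of its cover's grip together, lift the cover off without dragging the block from its place, and set it down gently, right way up and flat, in the middle of the shallow steel tray. Leave the shorter block shut and where it is.

Things in the scene. Friction and masses are not known exactly. Their poses are not given: they have to be found in the camera images.
- long_grip (a point): Grip of the longer block's cover: midpoint of its 2 black buttons, which face +y and -y; x along the cover, z up. Buttons: 30 mm long (x), 28 mm high (14 up and down from here), 62 mm over both faces, 42 pushed in: 10 mm travel each, 2 N at first, 10 N at the stop. Grey core between them 56 x 40 mm, to 18 mm above here. Plate top 26 mm below here. Ribs under it reach 52 mm below here: it stands flat on them.
- long_block: Longer aluminium block, 150 x 84 x 60 mm high, 1.5 kg, loose on the bench; origin at centre of underside, x along its length. Its 0.18 kg grey cover (8 mm plate, same outline) lies on top, the grip point 94 mm above this origin. With both buttons in 6 mm or more the cover lifts straight off (keep squeezing; it is clear 18 mm up); otherwise it stays hooked to the block. Tubes inside.
- tray_in (a point): Shallow open steel tray fixed to the bench, 190 (x) x 150 (y) mm, 18 mm high with 4 mm walls: this point is the centre of its inner floor. The cover's ribs (112 mm along the cover, 49 mm across, over all) stand on this floor; its plate then rides above the tray's walls.
- short_grip (a point): The same grip point on the cover of the shorter block (100 mm long, otherwise alike, same buttons and axes). To be left alone.
Things that resemble listed ones, but are neither listed nor needed, are in the scene too. Leave any orange or yellow look-alike of the part that bears long_grip alone. Of the things that look like the part that bears tray_in, the larger one is meant.

How it is judged (in metres and radians):
On the way, in this order (a step that is already met when the one before it is completed fails the run):
1. the cover is lifted clear of the longer block (35 mm or more), which stands upright on the bench (z of long_grip in the frame of long_block above 0.13 m and height (world z) of long_block below 0.01 m and angle between long_block's own z axis and vertical below 0.1 rad), for 0.1 s.
2. the cover is lowered into the tray in the gripper, to within 20 mm of its floor, not dropped (x of long_grip in the frame of tray_in between -0.06 and 0.06 m and y of long_grip in the frame of tray_in between -0.045 and 0.045 m and z of long_grip in the frame of tray_in below 0.072 m and distance between the grasp point and long_grip below 0.05 m), for 0.05 s.
At the end, for the whole second after the job is handed in: The longer block's cover stands right way up and flat (7 degrees) on the tray's floor, its middle within 60 mm (tray x) and 45 mm (tray y) of the tray's; the longer block is upright on the bench within 50 mm of its start, the shorter block's cover within 40 mm of its start (x of long_grip in the frame of tray_in between -0.06 and 0.06 m and y of long_grip in the frame of tray_in between -0.045 and 0.045 m and z of long_grip in the frame of tray_in between 0.044 and 0.06 m and angle between long_grip's own z axis and vertical below 0.12 rad and distance of long_block from where it was at the start of the episode below 0.05 m and height (world z) of long_block below 0.01 m and angle between long_block's own z axis and vertical below 0.1 rad and distance of short_grip from where it was at the start of the episode below 0.04 m); the robot touches nothing.
It fails at once if the shorter block's cover is moved more than 40 mm (distance of short_grip from where it was at the start of the episode above 0.04 m).
It also fails if it takes over 38 s, if anything falls off the work surface, if the arm or the gripper's body presses on something with over 40 N, if the wrist force passes 120 N, or if a joint passes its speed limit or range.

## Robot

A 7-joint arm with a two-finger parallel gripper is mounted at the origin on the work surface. World frame = base frame: x ahead of the robot, y to its left, z up, the work surface at z = 0. Lengths are in m, angles in degrees, forces in N, time in s.
With the tool pointing down it reaches from about 0.425 to 0.875 m from the base axis. Payload 8.4 kg.
Tool frame: the origin (TCP) lies midway between the tips of the shut fingers; the grasp point (between the pads) lies 19 mm behind it; z points along the fingers, y is the direction in which the jaws open and shut (so a half turn about z gives the same grasp; the last joint's range is limited). The gripper opens to 85 mm and grips with 20 to 120 N. Pads are 22 mm wide; open, the fingers measure 114 mm over their backs; the gripper's body (76 mm by 85 mm) begins 54 mm behind the grasp point. The pads swing forward as they close: fully open they stand 13 mm farther back than shut.
Start: joints at [60.035, 19.091, 2.286, 83.961, -0.768, 76.965, -3.352], TCP at [0.267, -0.592, 0.197] pointing down, gripper open.
Joint ranges: [-147.57, 147.57], [-21.85, 119.76], [-74.77, 79.35], [14.55, 137.4], [-85.83, 265.84], [4.83, 119.75], [-152.11, 152.11]. Speed limits (degrees/s): [127.2, 127.2, 159.86, 159.86, 180, 180, 180].

## Interface

Orientations are given as [roll, pitch, yaw] about the fixed x, y, z axes, in that order (R = Rz(yaw) Ry(pitch) Rx(roll)).
In Python, from rig import * gives the robot as it stands. The module is installed in compiled form; this text tells all that it offers.
- The arm moves only by the shell command python3 -m inch 'ROWS' [OPENING] [FORCE]. ROWS is text: rows parted by semicolons, each of 4 numbers parted by spaces: the shift along the tool's x, y, z in m, then the turn about the tool's z in degrees. In form: dx dy dz yaw; .... A call has 1 to 5 rows; each row shifts and turns the commanded pose from where the row before left it, along the tool's axes as they then stand; what a row does not reach is not made up. A row lasts 1/12 s, in which the tool goes at most 41.7 mm and 7.16 degrees, less where a joint would pass 70% of its speed; a pose out of reach is approached as far as the arm can. A call with a gripper value outside its range is refused whole. OPENING is the finger opening in m, from 0 to 0.0854, set as the call begins (- or left out, the last holds). The fingers move at their own pace and stop on an object; FORCE is the grip in N (left out, the last holds). Time passes only in rows, so rows that do not move let the fingers close. It gives the time, the measured TCP pose, the force and the opening at its end, in the units of the state.
- get_state(): the state, without advancing time (a new reading comes with each control period).
- get_image(name): name is "scene" or "top"; returns the picture (420x560x3 uint8, blue, green, red); there is no depth.
- camera_info(name): a dict with "fx", "fy", "cx", "cy" (pixels), "pose" (4x4, takes a point from camera to world coordinates). Camera axes: x right, y up, looking along -z (the intrinsics and any distortion apply to the point x, -y, -z); pixel columns grow to the right and rows downward; lengths in m; the calibration is good to about 2 mm. A picture is of the moment at which its call begins. camera_info takes no time and is no camera call.
- job_done(): hands the job in, once; it reports no verdict.
Trained networks look in the newest picture that a camera, given by its name, has taken for a name from the list of things; names that differ only in an ending like _2 or _b are one class to them, and where a whole thing is asked for, a point or a joint stands for the part that bears it (a point fixed in the world has none). Each returns a list of dicts, best first, with "confidence" (0 to 1); they miss things now and then, are a little off and sometimes report something else, mostly with a low value. They report only what shows in the picture. A call takes as long as a camera call. They do not tell look-alikes from the thing itself.
- look_for(camera, thing): "location" ([x, y, z] in m, in world coordinates, good to about 4 mm: the middle of the surface that is visible of it).
- place_of(camera, thing): "location" ([x, y, z] in m, in world coordinates, good to about 4 mm: a listed point, or the origin of a listed thing).
The state is a dict: "t": time; "q": joint angles; "qd": joint speeds; "tau": joint torques, N m; "tool_pos": TCP position; "ee_rot": TCP orientation; "force": force on the tool from outside, world axes, zero at the start; "moment": the same for the moment, N m; "width": opening from 0.0 (shut) to 1.0 (fully open).
Only numpy, scipy, OpenCV 4.12 (cv2) and the standard library are available. Lean on these libraries where they do the work, as an engineer would, in place of code of your own. Each camera call takes 0.05 s, during which the arm holds its last target.

## Working session

There is one attempt and no reset: what is moved stays moved. The work goes in short steps, Python scripts to look and compute and a shell command to move; the robot and the scene stay as the last step left them, time stands still between calls to the robot, and variables do not carry over. Pictures are saved under pics/ and viewed, and the job is handed in when it is done.

```bash
mkdir -p pics; python3 - <<'E'
from rig import *
import cv2
s=get_state(); print(s['t'],s['tool_pos'],s['ee_rot'],s['width'],s['force'])
for c in ("scene","top"):
    im=get_image(c); cv2.imwrite(f'pics/{c}0.png',im)
    for th in ("long_grip","long_block","tray_in","short_grip"):
        for d in place_of(c,th): print(c,th,[round(float(v),3) for v in d['location']],round(d['confidence'],2))
    print(camera_info(c))
E
```

```text
0.0 [ 0.26703984 -0.59204931  0.1956961 ] [-1.79905861e+02  6.63124434e-03  2.42791571e+01] 0.9957508745822221 [-0.01471366 -0.44231399  0.52417667]
scene long_grip [0.422, -0.428, 0.051] 0.96
scene long_grip [0.56, -0.227, 0.093] 0.59
scene long_grip [0.248, -0.294, 0.051] 0.57
scene tray_in [0.56, -0.019, 0.004] 0.86
scene tray_in [0.359, 0.373, 0.002] 0.61
scene short_grip [0.549, 0.27, 0.098] 0.71
{'fx': 408.0486925846592, 'fy': 408.0486925846592, 'cx': 279.11776981191684, 'cy': 209.76124144327898, 'pose': array([[ 0.67257618, -0.63919203,  0.37292738,  0.78840561],
       [ 0.73991669,  0.57210818, -0.35385805, -0.36794107],
       [ 0.01282844,  0.51393169,  0.85773519,  0.88779661],
       [ 0.        ,  0.        ,  0.        ,  1.        ]])}
top long_grip [0.562, -0.224, 0.095] 0.74
top long_grip [0.244, -0.295, 0.052] 0.72
top long_grip [0.421, -0.425, 0.058] 0.66
top long_block [0.558, -0.225, 0.004] 0.81
top tray_in [0.356, 0.369, 0.004] 0.89
top tray_in [0.565, -0.016, 0.006] 0.7
top short_grip [0.553, 0.269, 0.094] 0.78
{'fx': 405.38417879948935, 'fy': 405.38417879948935, 'cx': 273.10635008994853, 'cy': 206.54774853835, 'pose': array([[ 0.02742778,  0.99437133, -0.10233952,  0.30409654],
       [-0.99933661,  0.02972969,  0.02103548, -0.02303777],
       [ 0.0239596 ,  0.10169467,  0.99452709,  1.08077293],
       [ 0.        ,  0.        ,  0.        ,  1.        ]])}
```

View pics/scene0.png

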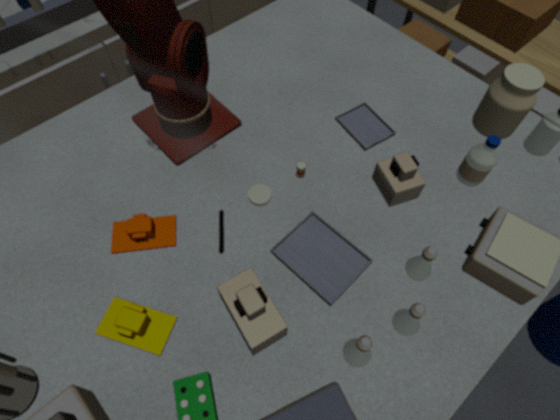

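View pics/top0.png

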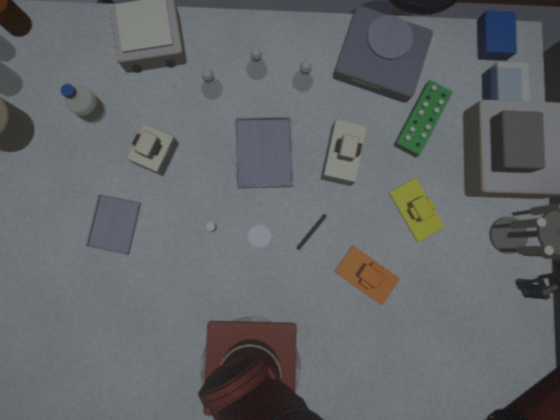

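Candidates for the long cover, in top-view pixels:
- The cream cover on the longer block at (347,148) fits: grip z is 0.094 and the block is long.
- The short block at (150,145) is the one to leave shut.
- The yellow (418,208) and orange (368,275) look-alikes lie on the bench.

For the tray, the larger one at (264,153) is meant, not the small one at (114,224). Next I'll confirm with a crop and measure yaw.

```bash
cat > h.py <<'E'
from rig import *
import cv2, numpy as np
def ray(c,u,v,z):
    i=camera_info(c);P=np.array(i['pose'])
    d=P[:3,:3]@np.array([(u-i['cx'])/i['fx'],-(v-i['cy'])/i['fy'],-1]);o=P[:3,3]
    return o+d*(z-o[2])/d[2]
def proj(c,p):
    i=camera_info(c);P=np.array(i['pose']);q=P[:3,:3].T@(np.array(p)-P[:3,3])
    return i['cx']+i['fx']*q[0]/-q[2], i['cy']-i['fy']*q[1]/-q[2]
E
python3 - <<'E'
from h import *
im=cv2.imread('pics/top0.png')
c=cv2.resize(im[100:210,225:385],None,fx=5,fy=5,interpolation=cv2.INTER_CUBIC)
cv2.imwrite('pics/crop1.png',c)
im=cv2.imread('pics/scene0.png')
c=cv2.resize(im[200:360,200:380],None,fx=3.6,fy=3.6,interpolation=cv2.INTER_CUBIC)
cv2.imwrite('pics/crop2.png',c)
E
```

```text
(no output)
```

View pics/crop1.png

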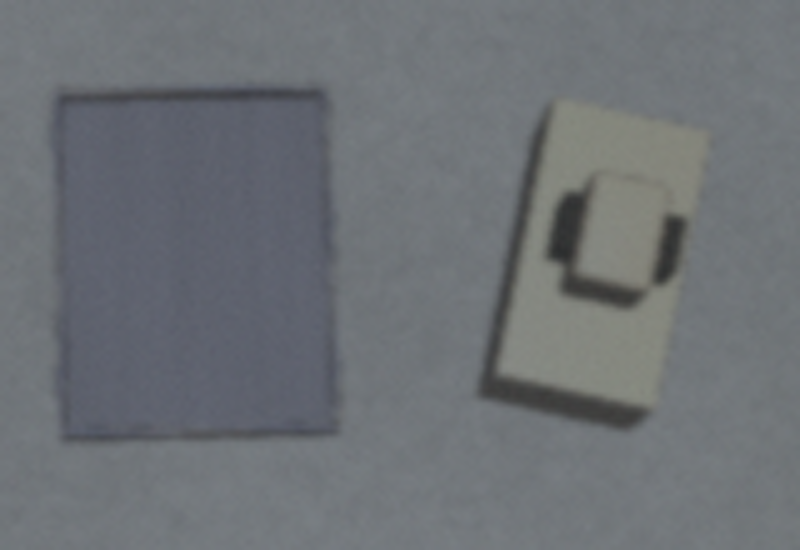

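View pics/crop2.png

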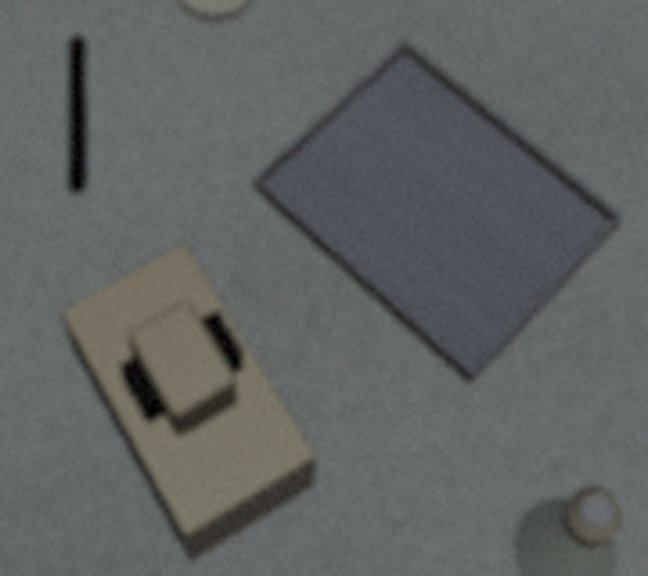

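The crops confirm it. The long cream cover has both black buttons on its grip, at top px (338,145) and (359,149). The large tray spans (236..293, 118..187).

```bash
python3 - <<'E'
from h import *
T=[(557,100),(710,130),(655,408),(497,378)]
S=[(185,247),(64,313),(190,535),(314,460)]
for c,L,f,o in (("top",T,5,(225,100)),("scene",S,3.6,(200,200))):
    W=np.array([ray(c,(a+.5)/f-.5+o[0],(b+.5)/f-.5+o[1],0.068)[:2] for a,b in L])
    print(c,W.round(4).tolist(),'ctr',W.mean(0).round(4))
    r=cv2.minAreaRect((W*1000).astype(np.float32)); print(r)
    for k in range(4):
        e=W[(k+1)%4]-W[k]; print(k,np.linalg.norm(e).round(4),np.degrees(np.arctan2(e[1],e[0])).round(1))
# tray rim z .018
for c,L,f,o in (("top",[(58,92),(325,92),(337,435),(62,437)],5,(225,100)),("scene",[(404,43),(617,218),(470,380),(256,185)],3.6,(200,200))):
    W=np.array([ray(c,(a+.5)/f-.5+o[0],(b+.5)/f-.5+o[1],0.018)[:2] for a,b in L])
    print(c,'tray',W.round(3).tolist(),W.mean(0).round(4))
for c,p in (("top",[(631,177),(611,283)]),):pass
# grip buttons top z = .108
for pts in ([(570,228),(670,250)],):
    for a,b in pts: print('btn',ray("top",a/5+225,b/5+100,0.1).round(4))
s=get_state();print(s['t'],s['tool_pos'],s['ee_rot'])
for p in ([.56,-.226,.094],[.267,-.592,.197]): print(proj("top",p),proj("scene",p))
E
```

```text
top [[0.6384, -0.2004], [0.6253, -0.2798], [0.4793, -0.2522], [0.4922, -0.1715]] ctr [ 0.5588 -0.226 ]
((558.739501953125, -225.64581298828125), (81.73204040527344, 150.8837127685547), 79.3176040649414)
0 0.0805 -99.4
1 0.1486 169.3
2 0.0818 80.9
3 0.1491 -11.2
scene [[0.5003, -0.1737], [0.4847, -0.2529], [0.6297, -0.2796], [0.645, -0.2025]] ctr [ 0.5649 -0.2272]
((564.9200439453125, -227.52777099609375), (80.69880676269531, 147.5655059814453), 78.85610961914062)
0 0.0807 -101.1
1 0.1474 -10.5
2 0.0786 78.7
3 0.1476 168.7
top tray [[0.65, 0.06], [0.655, -0.083], [0.468, -0.094], [0.463, 0.051]] [ 0.5589 -0.0165]
scene tray [[0.468, 0.048], [0.654, 0.058], [0.664, -0.089], [0.481, -0.1]] [ 0.5667 -0.0207]
btn [ 0.5618 -0.203   0.1   ]
btn [ 0.5523 -0.253   0.1   ]
0.5 [ 0.26727716 -0.5924293   0.19657889] [-1.79991964e+02 -1.11711734e-03  2.42794946e+01]
(np.float64(347.707809710867), np.float64(147.22055112402893)) (np.float64(249.73470009037132), np.float64(300.1200693271861))
(np.float64(522.7927903419873), np.float64(272.2045849608694)) (np.float64(-23.788009309937877), np.float64(296.2106738704147))
```

```bash
python3 - <<'E'
from h import *
im=cv2.imread('pics/top0.png')
c=cv2.resize(im[80:420,380:560],None,fx=1.75,fy=1.75,interpolation=cv2.INTER_CUBIC)
cv2.imwrite('pics/crop3.png',cv2.convertScaleAbs(c,alpha=1.6))
for u,v in ((480,100),(480,195),(450,80),(400,145)): print(ray("top",u,v,0.05).round(3))
R=np.array(0)
y=np.radians(24.28); tx=np.array([np.cos(y),np.sin(y)]); ty=np.array([np.sin(y),-np.cos(y)])
d=np.array([.5605,-.226])-[.2673,-.5924]; print('tool shift',d@tx,d@ty)
E
```

```text
[ 0.712 -0.587  0.05 ]
[ 0.456 -0.581  0.05 ]
[ 0.764 -0.508  0.05 ]
[ 0.582 -0.372  0.05 ]
tool shift 0.41792782672250034 -0.21342804794826709
```

View pics/crop3.png

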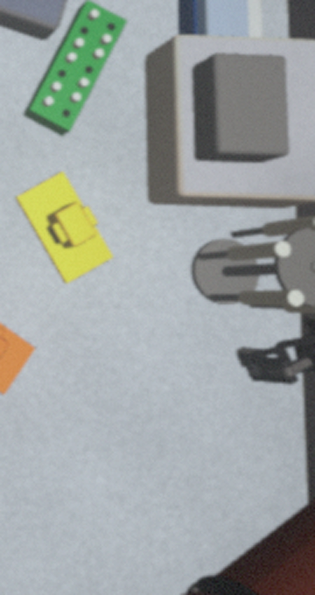

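The gripper is at px (534,288), and a grey tripod-like object sits just ahead in +x at (520,235). I'll go +y first, clear of it.

```bash
python3 -m inch '0.015 -0.034 -0.008 0; 0.015 -0.034 -0.008 0; 0.015 -0.034 -0.008 0; 0.015 -0.034 -0.008 0; 0.015 -0.034 -0.008 0' 0.0854 40
```

```text
t: 0.92
tool_pos: [0.2655, -0.4049, 0.2369]
ee_rot: [180.0, 0.0, 24.3]
force: [-0.2, -0.0, 0.5]
width: 0.998
```

```bash
python3 -m inch '0 0 0 7.02; 0 0 0 7.02; 0 0 0 7.02; 0 0 0 7.02; 0 0 0 7.02'; python3 - <<'E'
from h import *
s=get_state(); y=np.radians(s['ee_rot'][2]);tx=np.array([np.cos(y),np.sin(y)]); ty=np.array([np.sin(y),-np.cos(y)])
d=np.array([.5605,-.226])-s['tool_pos'][:2]; print(s['ee_rot'],'tool shift',d@tx,d@ty)
E
```

```text
t: 1.33
tool_pos: [0.2658, -0.4066, 0.2369]
ee_rot: [180.0, -0.0, -11.2]
force: [-0.2, 0.5, -0.7]
width: 1.0
[ 1.79975964e+02 -2.46188145e-02 -1.11620736e+01] tool shift 0.2542046148241124 -0.234281811460036
```

```bash
python3 -m inch '0.0255 -0.0234 0 0; 0.0255 -0.0234 0 0; 0.0255 -0.0234 0 0; 0.0255 -0.0234 0 0; 0.0255 -0.0234 0 0';  python3 -m inch '0.0255 -0.0234 0 0; 0.0255 -0.0234 0 0; 0.0255 -0.0234 0 0; 0.0255 -0.0234 0 0; 0.0255 -0.0234 0 0'; python3 -m inch '0 0 0 0; 0 0 0 0'; python3 - <<'E'
from h import *
s=get_state(); print(s['tool_pos'],s['ee_rot'],s['force'])
y=np.radians(s['ee_rot'][2]);tx=np.array([np.cos(y),np.sin(y)]); ty=np.array([np.sin(y),-np.cos(y)])
d=np.array([.5605,-.226])-s['tool_pos'][:2]; print('tool shift',d@tx,d@ty)
cv2.imwrite('pics/s1.png',get_image("scene")); 
for th in ("long_grip",):
  for d in place_of("scene",th): print(d['location'],d['confidence'])
cv2.imwrite('pics/t1.png',get_image("top")[60:260,240:460])
E
```

```text
t: 1.75
tool_pos: [0.4142, -0.3147, 0.2369]
ee_rot: [180.0, -0.0, -10.8]
force: [1.3, -1.8, 0.8]
width: 0.999
t: 2.17
tool_pos: [0.5614, -0.2237, 0.2368]
ee_rot: [180.0, -0.0, -10.8]
force: [0.3, -1.1, 0.2]
width: 1.001
t: 2.33
tool_pos: [0.5615, -0.2225, 0.2361]
ee_rot: [-179.9, 0.0, -10.6]
force: [0.3, -0.5, -0.5]
width: 0.996
[ 0.56151828 -0.22253553  0.23607628] [-1.79933978e+02  2.96203457e-02 -1.05971169e+01] [ 0.33653388 -0.47379663 -0.54626059]
tool shift -0.00036379052667899475 0.003592640740125544
[0.5605, -0.2265, 0.0931] 0.76
[0.4207, -0.4258, 0.0488] 0.71
[0.2463, -0.2928, 0.0515] 0.58
```

View pics/s1.png

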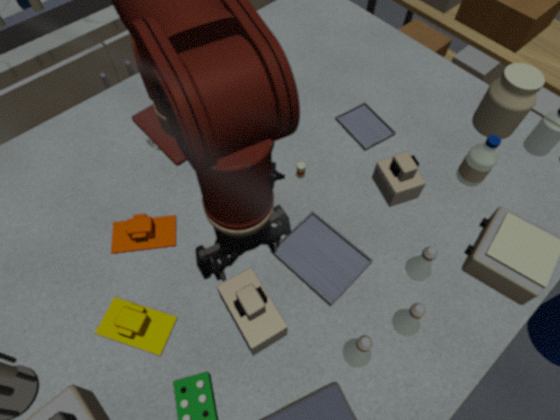

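The scene view shows the gripper above the long cover (grip at px (250,300)), and the network again gives (0.5605,-0.2265,0.093). I'll descend with a 3.5 mm correction in y.

```bash
python3 -m inch '0 0.0035 0.02 0; 0 0 0.025 0; 0 0 0.025 0; 0 0 0.02 0; 0 0 0.010 0'; python3 -m inch '0 0 0 0'; python3 - <<'E'
from h import *
cv2.imwrite('pics/s2.png',cv2.resize(get_image("scene")[180:370,180:380],None,fx=3,fy=3,interpolation=cv2.INTER_CUBIC))
E
```

```text
t: 2.9
tool_pos: [0.5572, -0.2291, 0.1342]
ee_rot: [180.0, 0.2, -10.9]
force: [-0.5, 0.6, -0.6]
width: 0.998
t: 2.98
tool_pos: [0.5574, -0.2288, 0.1346]
ee_rot: [-180.0, 0.2, -10.9]
force: [-0.2, -1.1, -0.1]
width: 0.999
```

View pics/s2.png

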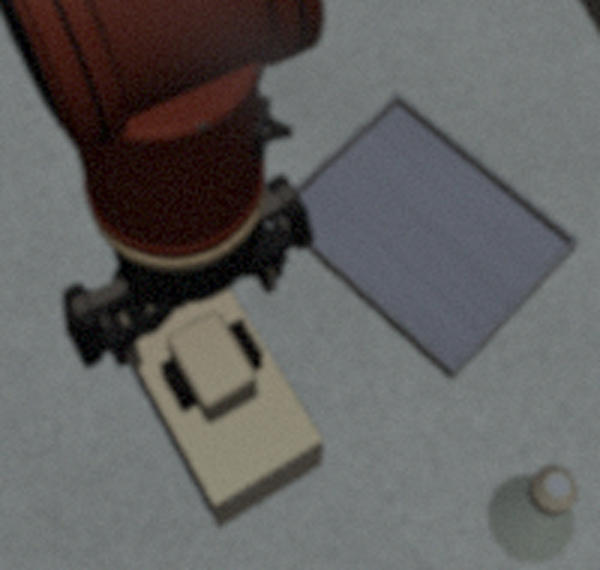

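The fingers straddle the grip. The pose drifted about 3 mm, so I'll correct that while descending the last 61 mm.

```bash
python3 -m inch '0.0026 -0.0028 0.01 0; 0 0 0.01 0; 0 0 0.01 0; 0 0 0.005 0; 0 0 0 0'; python3 -m inch '0 0 0.010 0; 0 0 0.010 0; 0 0 0.005 0; 0 0 0 0; 0 0 0 0'; python3 - <<'E'
from h import *
cv2.imwrite('pics/s3.png',cv2.resize(get_image("scene")[200:370,180:380],None,fx=3,fy=3,interpolation=cv2.INTER_CUBIC))
s=get_state();print(s['tool_pos'],s['force'])
E
```

```text
t: 3.45
tool_pos: [0.5616, -0.2256, 0.1]
ee_rot: [-180.0, 0.1, -10.8]
force: [-0.2, -1.1, -0.2]
width: 0.999
t: 3.87
tool_pos: [0.5623, -0.2258, 0.0762]
ee_rot: [-180.0, 0.0, -10.8]
force: [-0.3, -0.2, -0.3]
width: 1.002
[ 0.56264722 -0.22588606  0.07668974] [-0.58514055  0.60826752 -0.78475826]
```

View pics/s3.png

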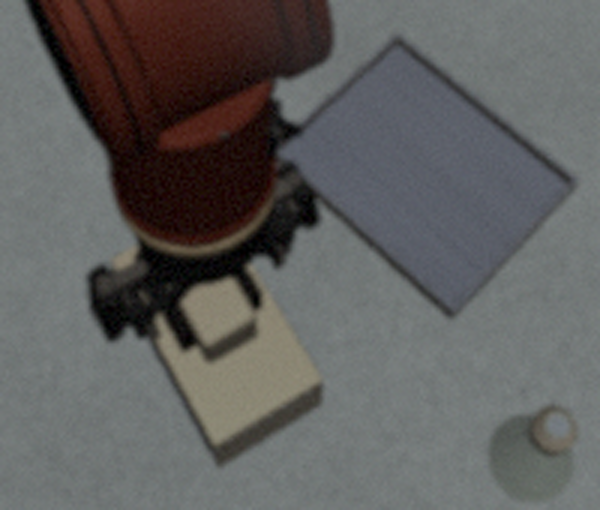

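```bash
python3 -m inch '0 0 0.003 0; 0 0 0 0'; python3 -m inch '0 0 0 0; 0 0 0 0; 0 0 0 0; 0 0 0 0; 0 0 0 0' 0.03 45; python3 -m inch '0 0 0 0; 0 0 0 0; 0 0 0 0; 0 0 0 0; 0 0 0 0'
```

```text
t: 4.08
tool_pos: [0.5626, -0.2259, 0.0736]
ee_rot: [180.0, -0.0, -10.8]
force: [-0.1, 1.1, -0.9]
width: 0.998
t: 4.5
tool_pos: [0.5627, -0.2261, 0.0742]
ee_rot: [180.0, -0.0, -10.8]
force: [-1.7, 0.3, 4.4]
width: 0.441
t: 4.92
tool_pos: [0.5628, -0.226, 0.0742]
ee_rot: [180.0, -0.0, -10.8]
force: [-1.1, 0.0, 5.4]
width: 0.437
```

```bash
python3 - <<'E'
from h import *
cv2.imwrite('pics/s4.png',cv2.resize(get_image("scene")[230:350,200:320],None,fx=5,fy=5,interpolation=cv2.INTER_CUBIC))
E
```

```text
(no output)
```

View pics/s4.png

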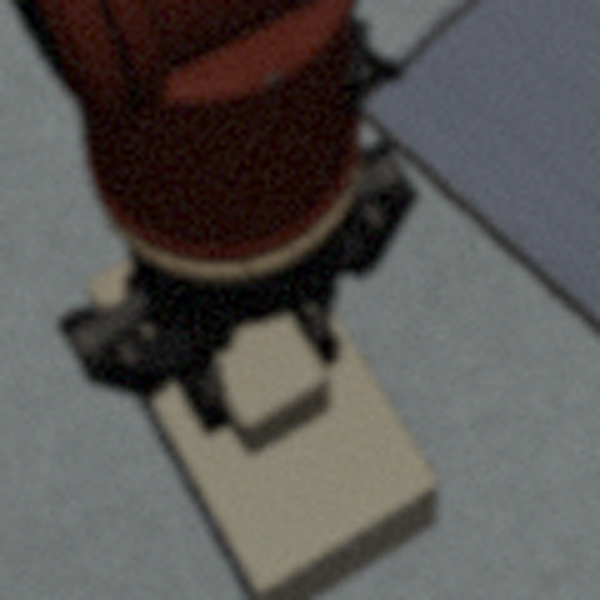

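The fingers bear on both buttons, at crop (205,400) and (325,340). I'll do a short test lift and watch the weight, since a hooked block would read about 16 N.

```bash
python3 -m inch '0 0 -0.004 0; 0 0 -0.004 0; 0 0 -0.004 0; 0 0 0 0; 0 0 0 0'; python3 -m inch '0 0 0 0'
```

```text
t: 5.38
tool_pos: [0.5616, -0.2256, 0.0845]
ee_rot: [-180.0, 0.1, -10.8]
force: [-0.3, -0.3, -17.4]
width: 0.431
t: 5.47
tool_pos: [0.5619, -0.2256, 0.0846]
ee_rot: [-180.0, 0.1, -10.8]
force: [-0.1, -0.4, -16.6]
width: 0.435
```

16.6 N means the cover is still hooked and the block is lifted. I'll put it straight back down and look.

```bash
python3 -m inch '0 0 0.004 0; 0 0 0.004 0; 0 0 0.003 0; 0 0 0 0; 0 0 0 0';python3 - <<'E'
from h import *
a=cv2.resize(get_image("scene")[230:350,200:320],None,fx=5,fy=5,interpolation=cv2.INTER_CUBIC)
cv2.imwrite('pics/s5.png',cv2.convertScaleAbs(a,alpha=2))
a=cv2.resize(get_image("top")[90:210,290:410],None,fx=5,fy=5,interpolation=cv2.INTER_CUBIC)
cv2.imwrite('pics/t5.png',cv2.convertScaleAbs(a,alpha=2))
s=get_state(); print(s['tool_pos'],s['force'],s['moment'],s['width'])
E
```

```text
t: 5.88
tool_pos: [0.5638, -0.2262, 0.076]
ee_rot: [180.0, -0.2, -10.8]
force: [0.1, -0.2, -5.5]
width: 0.435
[ 0.56356803 -0.2261632   0.07582984] [-0.04651332  0.62601904 -3.08672457] [ 0.04211834 -0.06495655  0.00728386] 0.4327094439779231
```

View pics/s5.png

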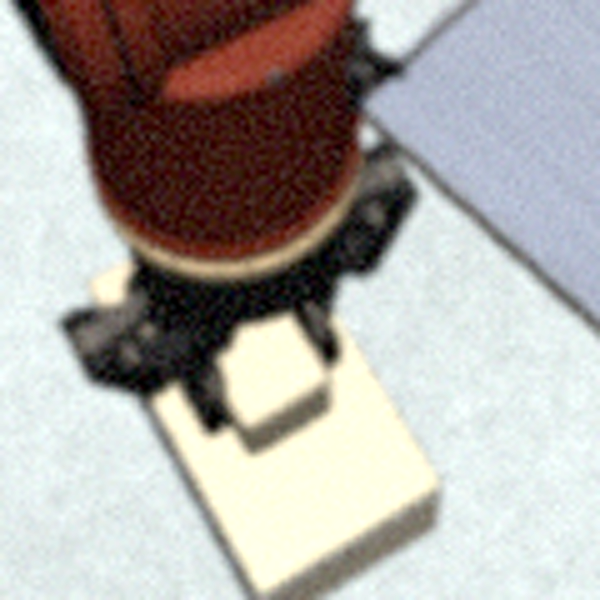

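View pics/t5.png

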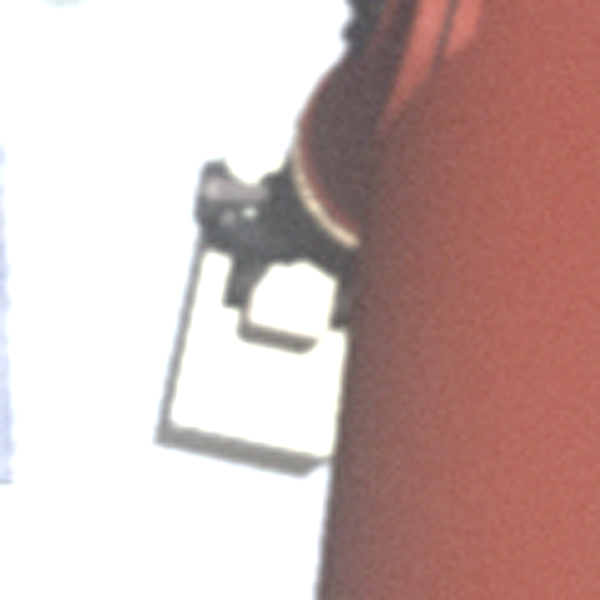

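```bash
python3 -m inch '0 0 0.002 0; 0 0 0 0'; python3 -m inch '0 0 0 0; 0 0 0 0; 0 0 0 0' 0.07 20; python3 -m inch '0 0 0 0;0 0 0 0';python3 - <<'E'
from h import *
a=cv2.resize(get_image("scene")[230:350,200:320],None,fx=5,fy=5,interpolation=cv2.INTER_CUBIC)
cv2.imwrite('pics/s6.png',cv2.convertScaleAbs(a,alpha=2))
a=cv2.resize(get_image("top")[90:210,290:410],None,fx=5,fy=5,interpolation=cv2.INTER_CUBIC)
cv2.imwrite('pics/t6.png',cv2.convertScaleAbs(a,alpha=2))
s=get_state(); print(s['tool_pos'],s['force'],s['moment'],s['width'])
for d in place_of("scene","long_grip"): print(d['location'],d['confidence'])
E
```

```text
t: 6.15
tool_pos: [0.5637, -0.2262, 0.0743]
ee_rot: [180.0, -0.2, -10.8]
force: [-0.2, 0.5, 4.2]
width: 0.432
t: 6.4
tool_pos: [0.5629, -0.226, 0.073]
ee_rot: [180.0, -0.0, -10.8]
force: [0.9, -0.6, 0.1]
width: 0.816
t: 6.57
tool_pos: [0.5626, -0.2259, 0.0727]
ee_rot: [180.0, -0.0, -10.8]
force: [-0.9, 0.6, 0.3]
width: 0.822
[ 0.56253038 -0.22587642  0.07258283] [-0.80425365 -0.00229308 -0.48882685] [ 0.02424963 -0.00893018 -0.00360891] 0.8192116286889637
[0.4224, -0.4273, 0.0513] 0.76
[0.5632, -0.2273, 0.0933] 0.67
[0.2479, -0.294, 0.0531] 0.67
```

View pics/s6.png

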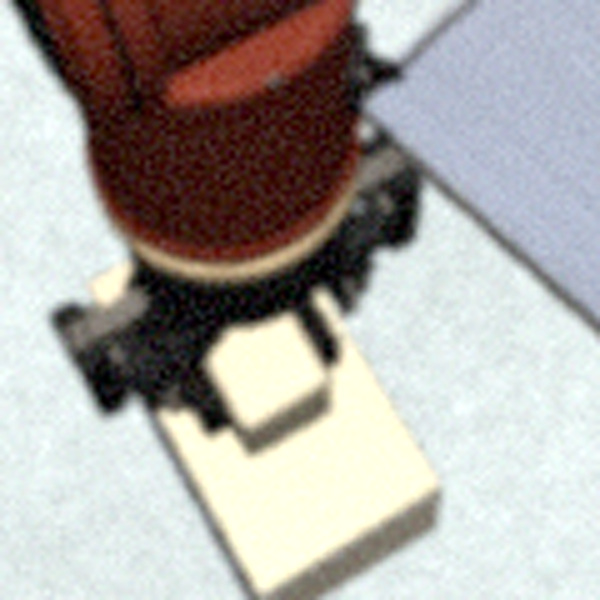

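View pics/t6.png

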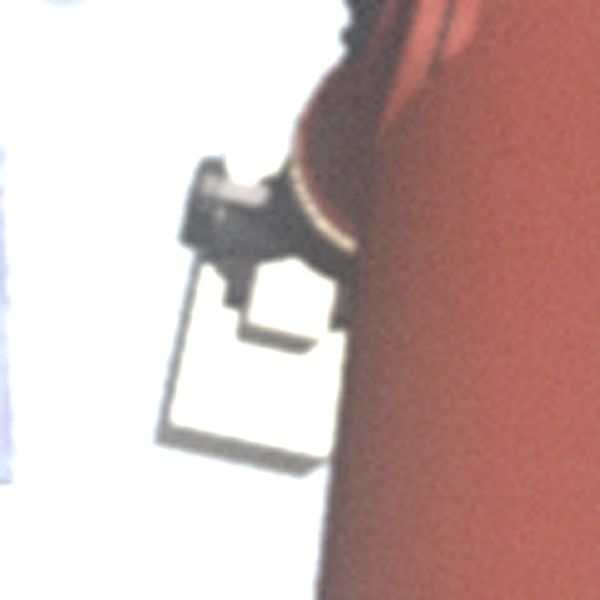

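The black buttons look the same in s5 (shut) and s6 (open), at s6 (205,400) and (322,335), so the pads may not be on them. I'll project where the fingers should be into the pictures to check.

```bash
python3 - <<'E'
from h import *
s=get_state(); p=np.array(s['tool_pos']); y=np.radians(-10.8)
X=np.array([np.cos(y),np.sin(y),0]);Y=np.array([np.sin(y),-np.cos(y),0]);Z=np.array([0,0,1])
for c,f,o,src in (("scene",6,(200,235),'s'),("top",6,(300,100),'t')):
    im=get_image(c); a=cv2.resize(im[o[1]:o[1]+95,o[0]:o[0]+110],None,fx=6,fy=6,interpolation=cv2.INTER_CUBIC); a=cv2.convertScaleAbs(a,alpha=3,beta=15)
    def box(ctr,hx,hy,z0,z1,col):
        for sx in(-1,1):
            for sy in(-1,1):
                q=[]
                for z in (z0,z1):
                    u,v=proj(c,[*(ctr+X*hx*sx+Y*hy*sy)[:2],z]); q.append((int((u-o[0]+.5)*6),int((v-o[1]+.5)*6)))
                cv2.line(a,q[0],q[1],col,1)
        for z in (z0,z1):
            pts=[]
            for sx,sy in((-1,-1),(-1,1),(1,1),(1,-1)):
                u,v=proj(c,[*(ctr+X*hx*sx+Y*hy*sy)[:2],z]); pts.append((int((u-o[0]+.5)*6),int((v-o[1]+.5)*6)))
            cv2.polylines(a,[np.array(pts)],True,col,1)
    for sg in (-1,1): box(p+Y*sg*(.035+.007),.011,.007,p[2]+.009,p[2]+.047,(0,255,255))
    g=np.array([.562,-.2265,0])
    box(g,.028,.020,.068,.112,(0,255,0))
    for sg in(-1,1): box(g+Y*sg*.0255,.015,.0055,.080,.108,(0,0,255))
    cv2.imwrite(f'pics/{src}7.png',a)
E
```

```text
(no output)
```

View pics/s7.png

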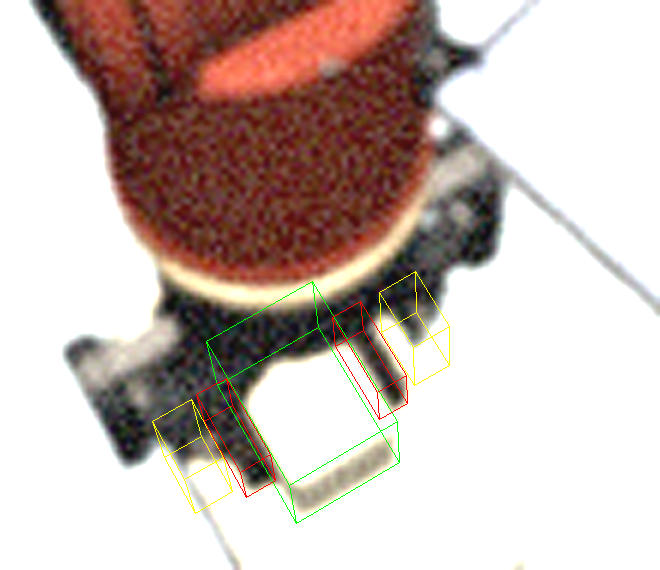

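View pics/t7.png

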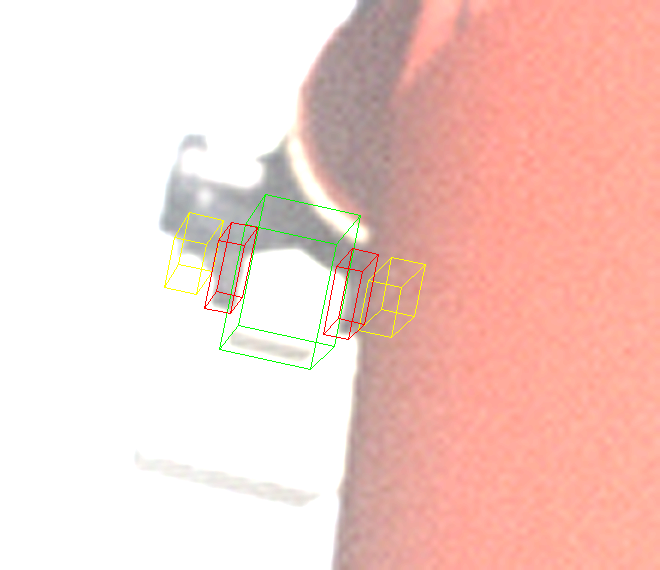

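The picture shows the fingertips roughly 15–20 mm above where the yellow boxes put them: the dark fingers end at s7 (420,340) and t7 row 250. The pads were therefore pinching the core above the buttons. I'll descend in small guarded steps and watch the force.

```bash
python3 -m inch '0 0 0.003 0; 0 0 0.002 0; 0 0 0 0' 0.074
```

```text
t: 7.07
tool_pos: [0.5621, -0.2258, 0.0669]
ee_rot: [-180.0, 0.1, -10.8]
force: [-0.1, -0.3, -0.4]
width: 0.869
```

```bash
python3 -m inch '0 0 0.003 0; 0 0 0.002 0; 0 0 0 0'
```

```text
t: 7.32
tool_pos: [0.5622, -0.2258, 0.062]
ee_rot: [-180.0, 0.0, -10.8]
force: [-0.8, -0.3, 0.7]
width: 0.867
```

```bash
cat > ov.py <<'E'
from h import *
import sys
def ov(tag,op,g=(.562,-.2265),tipback=.010):
    s=get_state(); p=np.array(s['tool_pos']); y=np.radians(-10.8)
    X=np.array([np.cos(y),np.sin(y),0]);Y=np.array([np.sin(y),-np.cos(y),0])
    outs=[]
    for c,o in (("scene",(200,235)),("top",(300,100))):
        im=get_image(c); a=cv2.resize(im[o[1]:o[1]+95,o[0]:o[0]+80],None,fx=5,fy=5,interpolation=cv2.INTER_CUBIC); a=cv2.convertScaleAbs(a,alpha=3,beta=15)
        b=a.copy()
        def box(ctr,hx,hy,z0,z1,col):
            for z in (z0,z1):
                pts=[]
                for sx,sy in((-1,-1),(-1,1),(1,1),(1,-1)):
                    u,v=proj(c,[*(ctr+X*hx*sx+Y*hy*sy)[:2],z]); pts.append((int((u-o[0]+.5)*5),int((v-o[1]+.5)*5)))
                cv2.polylines(a,[np.array(pts)],True,col,1)
        for sg in (-1,1): box(p+Y*sg*(op/2+.007),.011,.007,p[2]+tipback,p[2]+.047,(0,255,255))
        gg=np.array([*g,0])
        for sg in(-1,1): box(gg+Y*sg*.0255,.015,.0055,.080,.108,(0,0,255))
        outs.append(a)
    cv2.imwrite(f'pics/{tag}.png',np.hstack(outs)); print(s['tool_pos'],s['force'],s['width'])
E
python3 -c "
from ov import *
ov('o8',.074)"
```

```text
[ 0.56221171 -0.22578703  0.06199652] [-0.76996108 -0.32128232  0.74099901] 0.8666370181739165
```

View pics/o8.png

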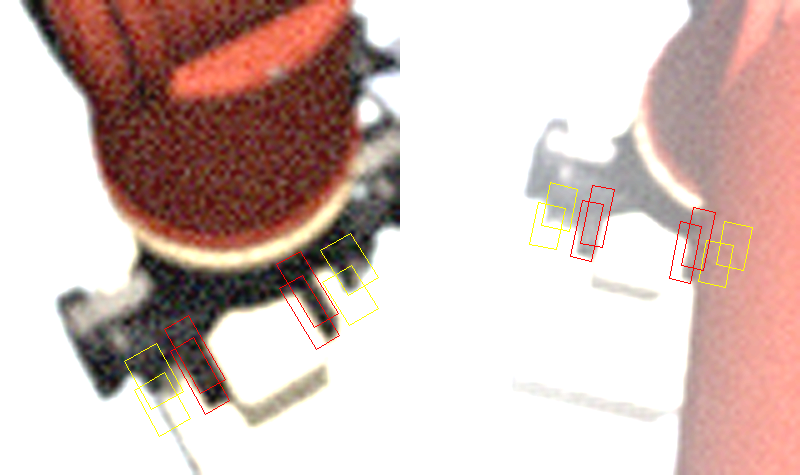

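```bash
python3 -m inch '0 0 -0.004 0; 0 0 -0.003 0; 0 0 0 0' 0.050 20;  python3 -m inch '0 0 0 0; 0 0 0 0; 0 0 0 0; 0 0 0 0'; python3 -c "
from ov import *
ov('o9',.050,tipback=.004)"
```

```text
t: 7.67
tool_pos: [0.5629, -0.226, 0.0704]
ee_rot: [180.0, -0.0, -10.8]
force: [1.3, 1.0, -2.7]
width: 0.586
t: 8.0
tool_pos: [0.5625, -0.2259, 0.0695]
ee_rot: [-180.0, 0.0, -10.8]
force: [-0.0, -0.2, -1.2]
width: 0.589
[ 0.56245474 -0.22585216  0.06950377] [-0.02594798 -0.18137722 -1.16794649] 0.5890910450384719
```

View pics/o9.png

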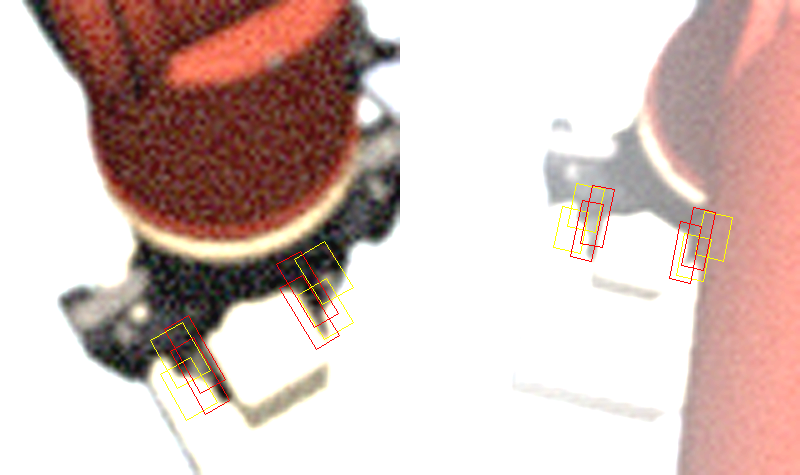

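At this height the buttons look thin and pushed in (o9 (205,380) and (315,320)), unlike in s5. I'll close fully.

```bash
python3 -m inch '0 0 0 0; 0 0 0 0; 0 0 0 0; 0 0 0 0' 0.03 40;  python3 -m inch '0 0 0 0; 0 0 0 0; 0 0 0 0'; python3 -c "
from ov import *
ov('o10',.042,tipback=.004)"
```

```text
t: 8.43
tool_pos: [0.5632, -0.2261, 0.0708]
ee_rot: [180.0, -0.1, -10.8]
force: [-1.8, 0.5, 5.2]
width: 0.454
t: 8.68
tool_pos: [0.5632, -0.2261, 0.0708]
ee_rot: [180.0, -0.1, -10.8]
force: [-1.8, 0.5, 5.7]
width: 0.456
[ 0.56320687 -0.22608919  0.07081225] [-1.78680816  0.45274774  5.74683002] 0.4562421652137048
```

View pics/o10.png

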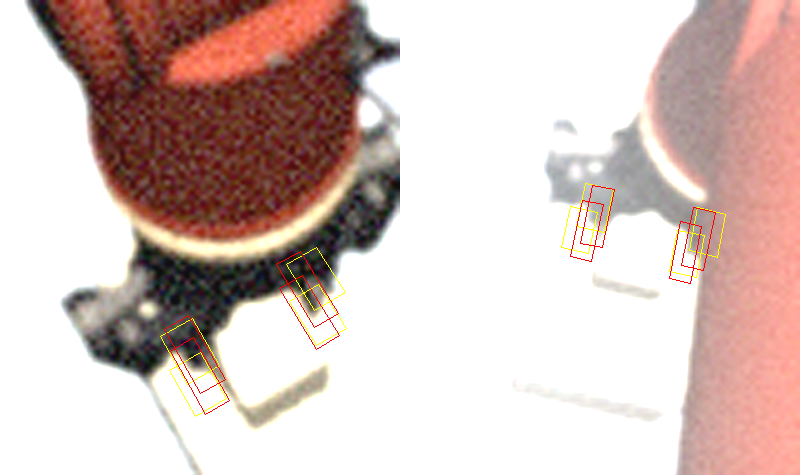

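Now the buttons have vanished into the core, and the width is 0.456 (0.435 last time). Both are in. Test lift.

```bash
python3 -m inch '0 0 -0.003 0; 0 0 -0.003 0; 0 0 -0.003 0; 0 0 0 0; 0 0 0 0'
```

```text
t: 9.2
tool_pos: [0.5626, -0.2259, 0.0787]
ee_rot: [-180.0, -0.0, -10.8]
force: [-0.0, 0.5, -2.4]
width: 0.457
```

The load is 2.4 N, so it's the cover alone. I'll lift straight up.

```bash
python3 -m inch '0 0 -0.010 0; 0 0 -0.015 0; 0 0 -0.015 0; 0 0 -0.020 0; 0 0 -0.020 0';  python3 -m inch '0 0 -0.020 0; 0 0 -0.015 0; 0 0 0 0; 0 0 0 0'; python3 - <<'E'
from h import *
cv2.imwrite('pics/s11.png',get_image("scene")[150:400,150:450])
s=get_state(); print(s['tool_pos'],s['ee_rot'],s['force'],s['width'])
for c in ("scene",):
  for th in ("long_grip","long_block"):
    for d in place_of(c,th): print(th,d['location'],d['confidence'])
y=np.radians(s['ee_rot'][2]);tx=np.array([np.cos(y),np.sin(y)]); ty=np.array([np.sin(y),-np.cos(y)])
d=np.array([.562,-.018])-s['tool_pos'][:2]; print('tool shift',d@tx,d@ty)
E
```

```text
t: 9.62
tool_pos: [0.5622, -0.2257, 0.1597]
ee_rot: [-180.0, 0.0, -10.8]
force: [0.1, 0.3, -2.7]
width: 0.452
t: 9.95
tool_pos: [0.563, -0.226, 0.1944]
ee_rot: [180.0, -0.1, -10.8]
force: [-0.8, -0.3, -2.4]
width: 0.453
[ 0.56225417 -0.22581614  0.19308788] [-1.79996412e+02  2.86001473e-02 -1.08203661e+01] [-0.84809474 -0.41552062 -2.74660005] 0.4533201452079357
long_grip [0.5608, -0.2274, 0.2177] 0.92
long_grip [0.2484, -0.2945, 0.0513] 0.86
long_grip [0.4237, -0.4271, 0.0518] 0.6
long_block [0.5695, -0.2256, -0.002] 0.6
tool shift -0.03926307061110001 -0.20407357917908825
```

View pics/s11.png

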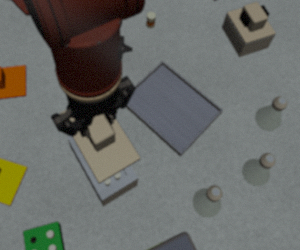

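The cover is off (grip z about 0.217), the block stays in place with its tubes showing at crop (110,180). Moving over to the tray.

```bash
python3 -m inch '-0.005 -0.0255 0 0; -0.005 -0.0255 0 0; -0.005 -0.0255 0 0; -0.005 -0.0255 0 0; -0.005 -0.0255 0 0'; python3 -m inch '-0.005 -0.0255 0 0; -0.005 -0.0255 0 0; -0.005 -0.0255 0 0; 0 0 0 -6.9; 0 0 0 -6.9'; python3 -m inch '0 0 0 0; 0 0 0 0'; python3 - <<'E'
from h import *
s=get_state(); print(s['tool_pos'],s['ee_rot'],s['force'],s['width'])
cv2.imwrite('pics/s12.png',get_image("scene"))
for th in ("long_grip","tray_in"):
    for d in place_of("scene",th): print(th,d['location'],d['confidence'])
y=np.radians(s['ee_rot'][2]);tx=np.array([np.cos(y),np.sin(y)]); ty=np.array([np.sin(y),-np.cos(y)])
d=np.array([.562,-.018])-s['tool_pos'][:2]; print('tool shift',d@tx,d@ty)
E
```

```text
t: 10.52
tool_pos: [0.5611, -0.0947, 0.1923]
ee_rot: [-180.0, 0.1, -10.8]
force: [0.6, 0.6, -3.4]
width: 0.453
t: 10.93
tool_pos: [0.5609, -0.0155, 0.1926]
ee_rot: [-180.0, 0.1, 3.5]
force: [-0.6, -1.0, -2.2]
width: 0.452
t: 11.1
tool_pos: [0.5611, -0.0182, 0.1927]
ee_rot: [-180.0, 0.1, 2.8]
force: [0.3, -0.1, -2.7]
width: 0.454
[ 0.56105778 -0.01823337  0.19266574] [-1.79983715e+02  8.96226296e-02  2.75366332e+00] [ 0.29286957 -0.07455405 -2.73991645] 0.45370207884815605
long_grip [0.249, -0.2918, 0.0507] 0.91
long_grip [0.5616, -0.0176, 0.2139] 0.86
long_grip [0.4204, -0.4272, 0.0503] 0.69
tray_in [0.5591, -0.0147, 0.0047] 0.95
tool shift 0.0009523434348222913 -0.00018783151515828063
```

View pics/s12.png

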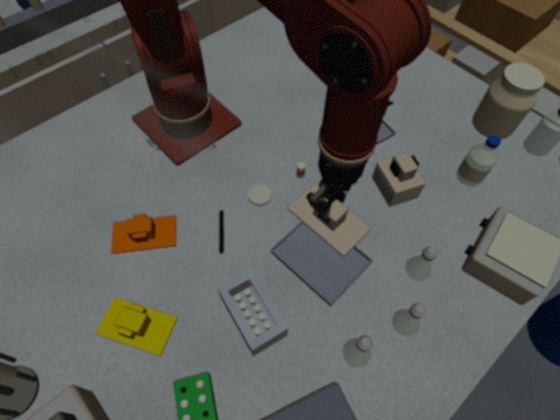

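The cover hangs level over the tray, centre near px (330,222), and the block stands open at (253,312). Lowering it now: contact is expected at TCP z of about 0.031, with a slow guarded finish.

```bash
python3 -m inch '0 0 0.025 0; 0 0 0.03 0; 0 0 0.03 0; 0 0 0.025 0; 0 0 0.015 0'; python3 -m inch '0 0 0.010 0; 0 0 0.005 0; 0 0 0.005 0; 0 0 0.003 0; 0 0 0 0'
```

```text
t: 11.67
tool_pos: [0.5598, -0.0184, 0.0655]
ee_rot: [-180.0, 0.2, 2.8]
force: [-0.4, -0.6, -1.8]
width: 0.455
t: 12.08
tool_pos: [0.5619, -0.018, 0.0459]
ee_rot: [180.0, -0.0, 3.0]
force: [-1.2, -0.6, -2.0]
width: 0.457
```

```bash
python3 -m inch '0 0 0.003 0; 0 0 0.003 0; 0 0 0.003 0; 0 0 0.002 0; 0 0 0 0'; python3 -m inch '0 0 0.001 0; 0 0 0.001 0; 0 0 0.001 0; 0 0 0 0; 0 0 0 0'
```

```text
t: 12.5
tool_pos: [0.5612, -0.018, 0.0341]
ee_rot: [-180.0, 0.0, 3.0]
force: [-0.9, -0.1, -2.0]
width: 0.45
t: 12.92
tool_pos: [0.5617, -0.018, 0.0327]
ee_rot: [180.0, -0.0, 3.0]
force: [-4.8, -0.2, 8.9]
width: 0.454
```

Contact: +9 N at TCP z 0.0327, so the ribs are on the floor. I'll ease off and release.

```bash
python3 -m inch '0 0 -0.001 0; 0 0 0 0'; python3 -m inch '0 0 0 0; 0 0 0 0; 0 0 0 0; 0 0 0 0' 0.078; python3 - <<'E'
from h import *
cv2.imwrite('pics/s13.png',cv2.resize(get_image("scene")[150:310,220:420],None,fx=3,fy=3))
s=get_state(); print(s['tool_pos'],s['force'],s['width'])
E
```

```text
t: 13.08
tool_pos: [0.5618, -0.018, 0.0329]
ee_rot: [180.0, -0.0, 3.0]
force: [-0.1, -0.3, -2.1]
width: 0.451
t: 13.42
tool_pos: [0.5618, -0.0179, 0.0327]
ee_rot: [-180.0, -0.0, 3.0]
force: [-0.7, -0.1, 0.4]
width: 0.909
[ 0.56177906 -0.01794841  0.03275233] [0.36070944 0.13135622 0.17132901] 0.9097064072578629
```

View pics/s13.png

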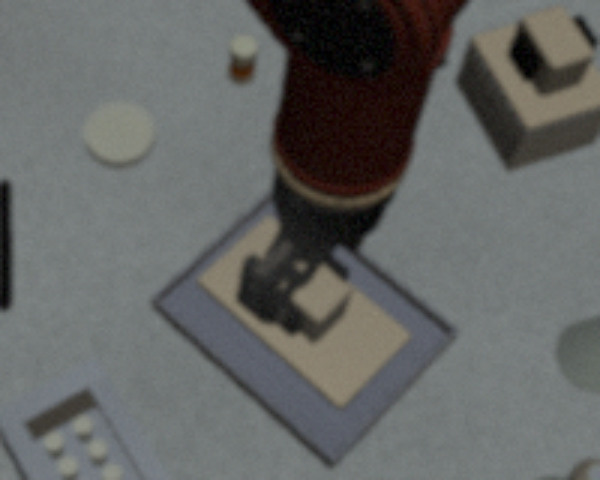

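The cover lies in the tray, centre about crop (305,300), and the fingers are open around the grip. Retreat straight up.

```bash
python3 -m inch '0 0 -0.005 0; 0 0 -0.010 0; 0 0 -0.015 0; 0 0 -0.020 0; 0 0 -0.025 0'; python3 -m inch '0 0 -0.025 0; 0 0 -0.025 0; 0 0 -0.025 0; 0 0 -0.025 0; 0 0 0 0'; python3 -m inch '-0.02 0.03 0 0; -0.02 0.03 0 0; -0.02 0.03 0 0; -0.02 0.03 0 0; 0 0 0 0'; python3 - <<'E'
from h import *
cv2.imwrite('pics/s14.png',get_image("scene"));cv2.imwrite('pics/t14.png',get_image("top"))
for c in ("scene","top"):
  for th in ("long_grip","long_block","tray_in","short_grip"):
    for d in place_of(c,th): print(c,th,[round(float(v),3) for v in d['location']],round(d['confidence'],2))
s=get_state(); print(s['t'],s['tool_pos'],s['force'])
E
```

```text
t: 13.88
tool_pos: [0.5609, -0.0179, 0.1084]
ee_rot: [-180.0, 0.1, 3.0]
force: [0.4, -0.2, 0.1]
width: 0.91
t: 14.3
tool_pos: [0.5641, -0.0176, 0.2142]
ee_rot: [179.9, -0.5, 3.0]
force: [0.1, 0.6, 1.0]
width: 0.92
t: 14.72
tool_pos: [0.4845, -0.1492, 0.2083]
ee_rot: [179.8, 0.0, 2.5]
force: [0.7, -1.4, 0.3]
width: 0.916
scene long_grip [0.562, -0.016, 0.055] 0.87
scene long_grip [0.247, -0.295, 0.05] 0.83
scene long_grip [0.42, -0.426, 0.05] 0.64
scene long_block [0.564, -0.225, -0.0] 0.83
scene tray_in [0.56, -0.017, 0.007] 0.79
scene tray_in [0.359, 0.374, 0.001] 0.62
scene short_grip [0.547, 0.274, 0.097] 0.83
top long_grip [0.559, -0.014, 0.057] 0.81
top long_grip [0.421, -0.427, 0.054] 0.69
top tray_in [0.355, 0.37, 0.001] 0.94
top short_grip [0.551, 0.272, 0.093] 0.73
15.2167 [ 0.4881817  -0.14123681  0.20752007] [-0.17970661  0.89624472  0.01707924]
```

View pics/s14.png

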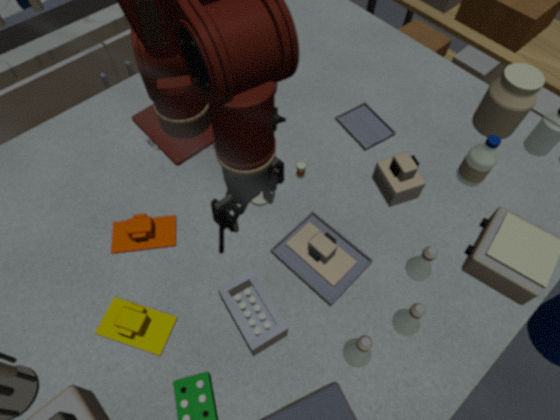

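View pics/t14.png

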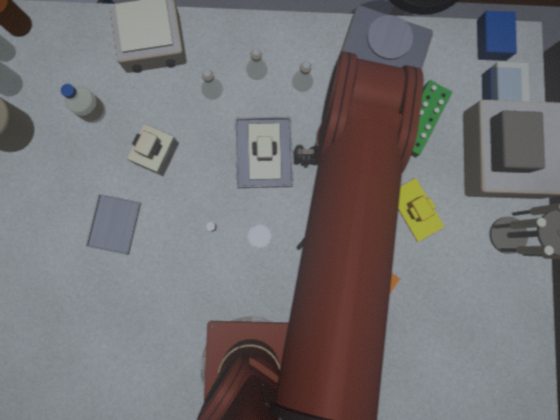

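Both views show the cover flat and centred in the large tray, at scene (320,250) and top (264,150). The block is in place at scene (253,312), the short block hasn't moved, and the gripper is clear. Handing in.

```bash
python3 -m inch '0 0 0 0; 0 0 0 0'; python3 -c "
from rig import *
print(job_done())"
```

```text
t: 15.38
tool_pos: [0.488, -0.1418, 0.2075]
ee_rot: [-180.0, 0.0, 3.0]
force: [0.6, -0.1, -0.6]
width: 0.914
the job is handed in; nothing more can be done
None
```

The longer block's cover is off and standing flat in the middle of the large tray. I handed the job in at about 15.4 s of the 38 s allowed; no verdict is reported.

- **First grasp failed:** the grip was too high and the buttons did not go in. The test lift read 16.6 N, so the block came up about 10 mm with its cover still hooked. I set it straight back down in place.
- **Second grasp worked:** about 4 mm lower, both buttons went in and the lift read only about 2.4 N, the cover alone. I carried it over, lowered it until the ribs touched the tray floor (about 9 N), and let go.
- **Last checks:**
  - **Cover:** its grip is at about (0.560, -0.015, 0.056), with the tray centre at about (0.560, -0.017). Its height fits ribs resting on the floor, and both views show it level.
  - **Longer block:** it is upright at about (0.564, -0.225), within a few mm of its start.
  - **Shorter block:** its cover reads within 5 mm of its start, which is the measuring error.
  - **Robot:** the gripper touches nothing.
- **Missed detections:** the top camera did not report the longer block, which the arm hid, or the large tray at the end. Those two positions come from the scene camera only.

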